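# Tip the finished bobbins into the tray

## Task

Slide the empty wooden tray squarely up to the foot of the tipper so that it stands under the mouth of the open bay, then push the tipper's sprung platform down by its tread until it lies level and keep it level until all three waisted bobbins have rolled into the tray. Then let the platform come back up; the plain dowels must stay in the closed bay and the other things on the bench must be left alone.

Things in the scene. Friction and masses are not known exactly. Their poses are not given: they have to be found in the camera images.
- tipper: fixed bench tipper: steel foot plate (own x -75 to +110 mm, y -118 to +118, 12 high) under a sprung platform 228 mm wide (y) with two bays side by side. Origin on the bench, z up; -x is the side where the open bay empties. The platform hinges at its rear on a line along y at x = +105, z = 62 mm. A tray touching the foot squarely under the mouth has its origin at x = -150, y = -55.5 mm
- platform (a joint): platform tilt, rad: 0 = raised, front up by 0.38 rad (22 degrees), held by its spring; 0.38 = level, on its stop. A damped spring lifts it again within about a second when let go. Holding it level by the tread takes about 6 to 9 N, pushing fast takes more. Its front edge is 220 mm from the hinge line: 62 mm above the bench when level, 145 when raised. The bobbins begin to roll from about 0.26
- tread (a point): middle of the top of the tread: the flat, black rubber-faced front of the platform before the closed bay, 55 mm deep (x), 105 wide (y). Moves with the platform: 193 mm before the hinge line (-x), 6 mm above it when level, at y = +56 mm of the tipper. Axes parallel to the tipper's when level. The bay's front wall is 27 mm behind it (+x) and 36 mm high, the divider 50 mm to its -y and 46 mm high
- closed_bay (a point): middle of the floor of the closed bay (tipper y +3 to +108 mm); moves with the platform and has its axes, which are the tipper's when level. Inside it measures 146 mm (x) by 105 mm (y); walls on all four sides, the front one 36 mm high, so the dowels stay in when level
- open_bay (a point): middle of the floor of the open bay (tipper y -108 to -3 mm); moves with the platform and has its axes. It has no front wall: with the platform level its floor slopes 7 degrees down to the lip, which is 103 mm to -x of this point. Bobbins run out in one to three seconds
- tray: loose open wooden tray, outside 150 mm (own x) by 170 mm (own y) by 38 mm high, walls and floor 9 mm thick, about 0.4 kg. Origin at the middle of its underside; its +x side faces the tipper at the start (yaw within 0.65 rad of the tipper's). It can be pushed along the bench or pinched by a wall
- bobbin1: turned beech bobbin: 80 mm long, two 24 mm diameter ends 20 mm long with a narrow 16 mm waist between, 28 g. Origin at its centre, own y axis along its length; it lies across the open bay against the rear wall and rolls freely along the bay
- bobbin2: turned beech bobbin: 80 mm long, two 24 mm diameter ends 20 mm long with a narrow 16 mm waist between, 28 g. Origin at its centre, own y axis along its length; it lies across the open bay against the rear wall and rolls freely along the bay
- bobbin3: turned beech bobbin: 80 mm long, two 24 mm diameter ends 20 mm long with a narrow 16 mm waist between, 28 g. Origin at its centre, own y axis along its length; it lies across the open bay against the rear wall and rolls freely along the bay
- dowel1: plain straight beech dowel, 80 mm long, 24 mm diameter, 30 g, lying across the closed bay. Origin at its centre, own y axis along its length
- dowel2: plain straight beech dowel, 80 mm long, 24 mm diameter, 30 g, lying across the closed bay. Origin at its centre, own y axis along its length
- dowel3: plain straight beech dowel, 80 mm long, 24 mm diameter, 30 g, lying across the closed bay. Origin at its centre, own y axis along its length
- glue: white glue bottle with blue cap, standing, 40 mm diameter, 110 mm high; leave alone. Origin under its middle
- jar: amber glass jar with steel lid, standing, 64 mm diameter, 85 mm high; leave alone. Origin under its middle
- sanding_block: cork sanding block 100 x 60 x 30 mm; leave alone. Origin under its middle
- bowl: turned wooden bowl, 120 mm diameter, 50 mm high; leave alone. Origin under its middle
- mallet: turned wooden mallet lying on the bench, 240 mm long, head 68 mm diameter; leave alone. Origin under its middle, own x along its length, head at +x
Things that resemble listed ones, but are neither listed nor needed, are in the scene too. Leave any purple look-alike of the tray alone.

How it is judged:
On the way, in this order (a step that is already met when the one before it is completed fails the run):
1. the tray stands under the mouth, against or close to the foot, the bobbins still in their bay (x of tray in the frame of tipper between -0.172 and -0.13 m and y of tray in the frame of tipper between -0.081 and -0.03 m and angle between the x axis of tray and the x axis of tipper, either way round below 0.2 rad and angle between tray's own z axis and vertical below 0.06 rad and x of each of bobbin1, bobbin2, bobbin3 in the frame of open_bay above -0.103 m and z of each of bobbin1, bobbin2, bobbin3 in the frame of open_bay above -0.02 m), for 0.2 s.
2. the platform is held level with all three bobbins in the tray (value of joint platform above 0.355 rad and x of bobbin1 in the frame of tray between -0.07 and 0.07 m and y of bobbin1 in the frame of tray between -0.08 and 0.08 m and z of bobbin1 in the frame of tray between 0 and 0.05 m and x of bobbin2 in the frame of tray between -0.07 and 0.07 m and y of bobbin2 in the frame of tray between -0.08 and 0.08 m and z of bobbin2 in the frame of tray between 0 and 0.05 m and x of bobbin3 in the frame of tray between -0.07 and 0.07 m and y of bobbin3 in the frame of tray between -0.08 and 0.08 m and z of bobbin3 in the frame of tray between 0 and 0.05 m), for 0.2 s.
At the end, for the whole second after the job is handed in: All three bobbins lie at rest in the tray, the tray stands flat under the mouth (up to 22 mm from touching the foot, within 25 mm of the open bay's centre line, square within 0.2 rad), the platform is raised again (within 0.04 rad) and all three dowels are in the closed bay (x of bobbin1 in the frame of tray between -0.07 and 0.07 m and y of bobbin1 in the frame of tray between -0.08 and 0.08 m and z of bobbin1 in the frame of tray between 0 and 0.05 m and x of bobbin2 in the frame of tray between -0.07 and 0.07 m and y of bobbin2 in the frame of tray between -0.08 and 0.08 m and z of bobbin2 in the frame of tray between 0 and 0.05 m and x of bobbin3 in the frame of tray between -0.07 and 0.07 m and y of bobbin3 in the frame of tray between -0.08 and 0.08 m and z of bobbin3 in the frame of tray between 0 and 0.05 m and x of dowel1 in the frame of closed_bay between -0.078 and 0.078 m and y of dowel1 in the frame of closed_bay between -0.056 and 0.056 m and z of dowel1 in the frame of closed_bay between 0 and 0.045 m and x of dowel2 in the frame of closed_bay between -0.078 and 0.078 m and y of dowel2 in the frame of closed_bay between -0.056 and 0.056 m and z of dowel2 in the frame of closed_bay between 0 and 0.045 m and x of dowel3 in the frame of closed_bay between -0.078 and 0.078 m and y of dowel3 in the frame of closed_bay between -0.056 and 0.056 m and z of dowel3 in the frame of closed_bay between 0 and 0.045 m and value of joint platform below 0.04 rad and linear speed of each of bobbin1, bobbin2, bobbin3 below 0.05 m/s and linear speed of tray below 0.02 m/s and angle between tray's own z axis and vertical below 0.06 rad and x of tray in the frame of tipper between -0.172 and -0.13 m and y of tray in the frame of tipper between -0.081 and -0.03 m and angle between the x axis of tray and the x axis of tipper, either way round below 0.2 rad).
It fails at once if a dowel leaves the closed bay (not (x of dowel1 in the frame of closed_bay between -0.078 and 0.078 m and y of dowel1 in the frame of closed_bay between -0.056 and 0.056 m and z of dowel1 in the frame of closed_bay between 0 and 0.045 m and x of dowel2 in the frame of closed_bay between -0.078 and 0.078 m and y of dowel2 in the frame of closed_bay between -0.056 and 0.056 m and z of dowel2 in the frame of closed_bay between 0 and 0.045 m and x of dowel3 in the frame of closed_bay between -0.078 and 0.078 m and y of dowel3 in the frame of closed_bay between -0.056 and 0.056 m and z of dowel3 in the frame of closed_bay between 0 and 0.045 m)).
It fails at once if a bystander is moved by more than 30 mm (distance of any of glue, jar, sanding_block, bowl, mallet from where it was at the start of the episode above 0.03 m).
It also fails if it takes over 59 s, if anything falls off the work surface, if the arm or the gripper's body presses on something with over 40 N, if the wrist force passes 120 N, or if a joint passes its speed limit or range.

## Robot

A 7-joint arm with a two-finger parallel gripper is mounted at the origin on the work surface. World frame = base frame: x ahead of the robot, y to its left, z up, the work surface at z = 0. Lengths are in m, angles in rad, forces in N, time in s.
With the tool pointing down it reaches from about 0.4 to 0.85 m from the base axis. Payload 10.4 kg.
Tool frame: the origin (TCP) lies at the very end of the fingers, on their centre line; the grasp point (between the pads) lies 19 mm behind it (r.pinch_z is the distance from the TCP to the grasp point, in m); z points along the fingers, y is the line along which they close (so a half turn about z gives the same grasp; the last joint's range is limited). The gripper opens to 87 mm and grips with 3 to 60 N. Pads are 19 mm wide; open, the fingers measure 117 mm over their backs; the gripper's body (75 mm by 190 mm) begins 51 mm behind the grasp point.
Start: joints at [-1.163, 0.332, -0.065, 1.46, 0.022, 1.35, -0.088], TCP at [0.261, 0.568, 0.223] pointing down, gripper open.
Joint ranges: [-2.6, 2.6], [-0.5, 2.12], [-1.47, 1.34], [0.16, 2.42], [-1.27, 4.41], [0.06, 2.06], [-2.6, 2.6]. Speed limits (rad/s): [2.22, 2.22, 2.79, 2.79, 3.14, 3.14, 3.14].

## Interface

Orientations are given as a unit quaternion [x, y, z, w].
In Python, from bench import sensors, vision, r gives the robot as it stands.
- The arm moves only by the shell command python3 -m crank 'ROWS' [OPENING] [FORCE]. ROWS is JSON, a list of rows, each a list of 2 entries, a list of its own where there are three numbers: the shift along the tool's x, y, z normalised to -1 to 1, where 1 is 3 cm, then the turn about the tool's z normalised to -1 to 1, where 1 is 8 degrees. A call has 1 to 12 rows; each row shifts and turns the commanded pose from where the row before left it, along the tool's axes as they then stand; what a row does not reach is not made up. A row lasts 1/8 s, in which the tool goes at most 62.5 mm and 10.7 degrees, less where a joint would pass 70% of its speed; a pose out of reach is approached as far as the arm can. A call with a number of a shift or a turn outside -1 to 1 is refused whole. A call with a gripper value outside its range is refused whole. OPENING is the opening, from 0 (shut) to 1 (fully open), set as the call begins (- or left out, the last holds). The fingers move at their own pace and stop on an object; FORCE is the grip in N (left out, the last holds). Time passes only in rows, so rows that do not move let the fingers close. It gives the time, the measured TCP pose, the force, the opening and the grip force at its end, in the units of the state.
- sensors.read_state(): the state, without advancing time (a new reading comes with each control period).
- vision.camera(name): name is "scene" or "top" or "wrist"; returns the picture (384x512x3 uint8, red, green, blue); there is no depth.
- vision.camera_model(name): a dict with "vertical_fov" (degrees; the focal length in pixels is half the picture's height over the tangent of half this angle, whatever the lens; pixels are square), "cx", "cy" (the principal point, pixels), "camera_from_world" (4x4, takes a point from world to camera coordinates); the wrist camera has in their place "hand_eye" (4x4, takes a point from camera to tool coordinates, whose origin is the TCP and whose axes are the flange's). Camera axes: x right, y down, z forward; pixel columns grow to the right and rows downward; lengths in m; the calibration is good to about 2 mm. A picture is of the moment at which its call begins: read the wrist's pose just before it. camera_model takes no time and is no camera call.
- r.close_job(): hands the job in; it is judged then, once.
The state is a dict: "time": time; "joint_positions": joint angles; "joint_vel": joint speeds; "joint_torque": joint torques, N m; "ee_pos": TCP position; "eef_rot": TCP orientation; "ft_force": force on the tool from outside, world axes, zero at the start; "torque": the same for the moment, N m; "width": finger opening in m; "grip_force": force on a finger pad.
Only numpy, scipy, OpenCV 4.12 (cv2) and the standard library are available. Lean on these libraries where they do the work, as an engineer would, in place of code of your own. Each camera call takes 0.05 s, during which the arm holds its last target. There are 200 camera calls.

## Working session

There is one attempt and no reset: what is moved stays moved. The work goes in short steps, Python scripts to look and compute and a shell command to move; the robot and the scene stay as the last step left them, time stands still between calls to the robot, and variables do not carry over. Pictures are saved under pics/ and viewed, at most 10 in all, crops included, and the job is handed in when it is done.

```bash
mkdir -p pics; ls
cat > h.py <<'E'
import numpy as np,cv2
from bench import sensors,vision,r
def ray(m,u,v,z,H=384):
    f=H/2/np.tan(np.radians(m['vertical_fov'])/2)
    T=np.linalg.inv(np.array(m['camera_from_world']))
    d=T[:3,:3]@np.array([(u-m['cx'])/f,(v-m['cy'])/f,1]);o=T[:3,3]
    return o+d*(z-o[2])/d[2]
def proj(m,p,H=384):
    f=H/2/np.tan(np.radians(m['vertical_fov'])/2)
    c=np.array(m['camera_from_world'])@np.append(p,1)
    return c[:2]/c[2]*f+[m['cx'],m['cy']]
E
python3 - <<'E'
from h import *
for n in ['top','scene']:
    a=vision.camera(n);cv2.imwrite(f'pics/{n}0.png',cv2.resize(a[:,:,::-1],(800,600),interpolation=2))
    m=vision.camera_model(n);print(n,m['vertical_fov'],m['cx'],m['cy'],np.linalg.inv(np.array(m['camera_from_world'])).round(3).tolist())
s=sensors.read_state();print(s['time'],s['ee_pos'],s['eef_rot'])
E
```

```text
pics
top 57.304999301977965 258.5831715803838 191.28707986673356 [[-0.001, -0.997, 0.074, 0.429], [-1.0, -0.0, -0.009, 0.0], [0.009, -0.074, -0.997, 1.291], [0.0, 0.0, 0.0, 1.0]]
scene 56.16539720918193 252.8271326505924 191.46357495674462 [[0.438, 0.537, -0.721, 1.339], [0.899, -0.269, 0.346, -0.373], [-0.008, -0.799, -0.601, 0.778], [0.0, 0.0, 0.0, 1.0]]
0.1 [0.26088638 0.56759355 0.22185648] [ 2.13727437e-01  9.76893150e-01 -5.89191187e-04 -9.26318987e-05]
```

View pics/top0.png

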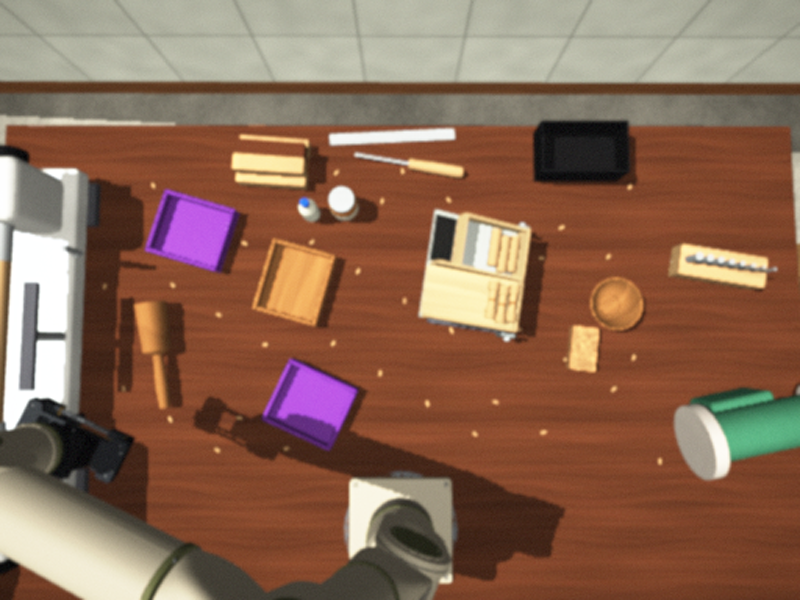

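View pics/scene0.png

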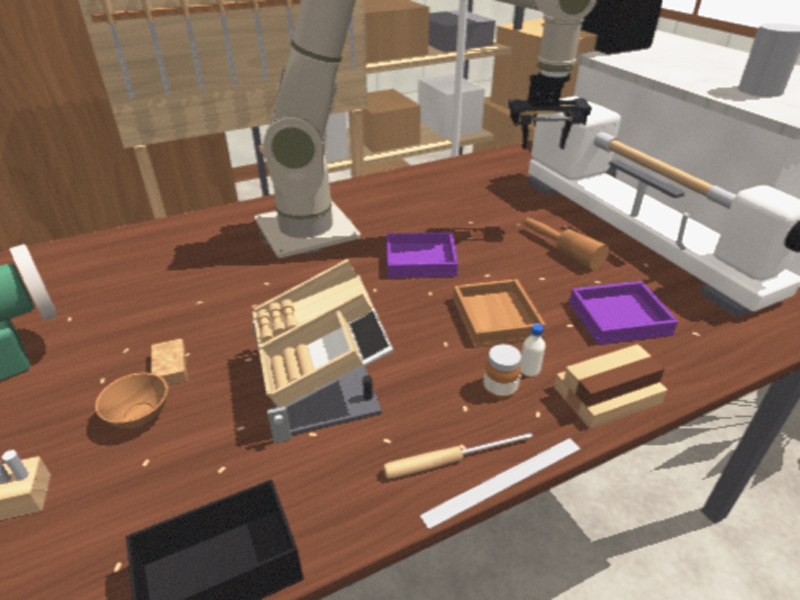

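The top view shows the wooden tray at about (297,282) of 800x600, with its rim corners at (273,240), (341,257), (318,326) and (253,308). The tipper is at about (475,272), with its mouth to the left (+y world) and the black tread at (443,237). The purple look-alikes are at (192,232) and (312,404).

Run:
```python
from h import *
a=vision.camera('top');m=vision.camera_model('top')
c=a[125:225,150:350][:,:,::-1];cv2.imwrite('pics/crop1.png',cv2.resize(c,(800,400),interpolation=2))
hsv=cv2.cvtColor(a,cv2.COLOR_RGB2HSV)
k=1/1.5625
# tray mask
msk=cv2.inRange(hsv,(8,90,130),(20,215,255));roi=np.zeros_like(msk);roi[145:215,155:222]=255;msk&=roi
msk=cv2.morphologyEx(msk,cv2.MORPH_CLOSE,np.ones((5,5)))
cs=max(cv2.findContours(msk,0,2)[0],key=cv2.contourArea);R=cv2.minAreaRect(cs);print(R)
P=np.array([ray(m,*q,0.036)[:2] for q in cv2.boxPoints(R)]);print('tray',P.round(3),P.mean(0).round(3))
for q in [(297,190),(343,172)]: pass
for n,u,v in [('front top',434,211),('front bot',420,319)]:
    print(n,ray(m,u*k,v*k,.145).round(3))
for n,u,v,z in [('glue',309,210,.0),('jar',343,202,.085),('purp a',312,404,.038),('mallet head',152,325,.03),('glue cap',306,203,.11)]:
    print(n,ray(m,u*k,v*k,z).round(3))
```

```text
((187.99996948242188, 179.49996948242188), (65.99998474121094, 68.99998474121094), 0.0)
tray [[0.441 0.358]
 [0.689 0.363]
 [0.689 0.125]
 [0.441 0.123]] [0.565 0.242]
front top [ 0.7   -0.073  0.145]
front bot [ 0.471 -0.043  0.145]
glue [0.737 0.216 0.   ]
jar [0.735 0.126 0.085]
purp a [0.284 0.197 0.038]
mallet head [0.462 0.566 0.03 ]
glue cap [0.726 0.204 0.11 ]
```

View pics/crop1.png

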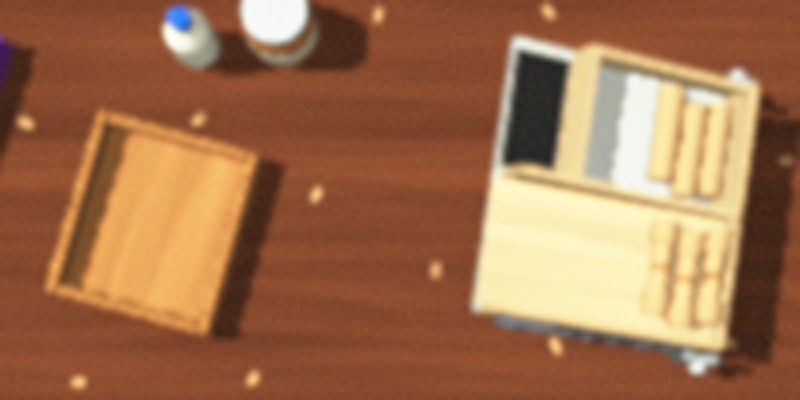

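The crop shows the tray rim corners at (100,112), (258,158), (208,334) and (46,292), and the raised platform's front edge running from (513,38) to (473,308). The tray's yaw is about 8° off the tipper's.

Run:
```python
from h import *
m=vision.camera_model('top')
P=np.array([ray(m,150+u/4,125+v/4,.038)[:2] for u,v in [(100,112),(258,158),(208,334),(46,292)]])
t=P.mean(0);print('tray',t.round(3),[np.linalg.norm(P[i]-P[i-1]).round(3) for i in range(4)])
ty=(P[0]-P[3])+(P[1]-P[2]);tx=(P[1]-P[0])+(P[2]-P[3])
A,B=[ray(m,150+u/4,125+v/4,.145)[:2] for u,v in [(513,38),(473,308)]]
y=(A-B)/np.linalg.norm(A-B);x=np.array([y[1],-y[0]])
o=(A+B)/2+.099*x
print('tipper',o.round(3),'x',x.round(3),'y',y.round(3),'yawx',np.degrees(np.arctan2(x[1],x[0])))
print('tray yawx',np.degrees(np.arctan2(tx[1],tx[0])),'y',np.degrees(np.arctan2(ty[1],ty[0]))-90)
T=lambda a,b:(o+a*x+b*y).round(3)
print('goal',T(-.15,-.0555),'tread level',T(-.088,.056),'tray in tipper',(t-o)@x,(t-o)@y)
for n,u,v in [('hinge top',740,75),('hinge bot',700,362)]:
    p=ray(m,150+u/4,125+v/4,.062)[:2];print(n,p.round(3),((p-o)@x).round(3),((p-o)@y).round(3))
f=sensors.read_state();from scipy.spatial.transform import Rotation as R
print(R.from_quat(f['eef_rot']).as_matrix().round(3).tolist())
print({k:np.array(v).round(3).tolist() for k,v in vision.camera_model('wrist').items()})
```

```text
tray [0.559 0.241] [np.float64(0.168), np.float64(0.148), np.float64(0.164), np.float64(0.149)]
tipper [ 0.576 -0.156] x [-0.149 -0.989] y [ 0.989 -0.149] yawx -98.57299656207208
tray yawx -105.40828841522763 y -105.42948330545494
goal [0.543 0.001] tread level [ 0.644 -0.077] tray in tipper -0.3900057866520799 -0.07578978051567664
hinge top [ 0.689 -0.282] 0.108 0.131
hinge bot [ 0.435 -0.242] 0.107 -0.126
[[-0.909, 0.418, -0.0], [0.418, 0.909, -0.001], [-0.0, -0.001, -1.0]]
{'vertical_fov': 61.2, 'cx': 255.31, 'cy': 188.346, 'hand_eye': [[0.001, -0.965, -0.263, 0.072], [1.0, 0.001, 0.001, -0.001], [-0.001, -0.263, 0.965, -0.162], [0.0, 0.0, 0.0, 1.0]]}
```

```bash
cat > w.py <<'E'
# usage: w.py x y z yawdeg(tool y axis) -> remaining units in tool axes now
import sys;from h import *
from scipy.spatial.transform import Rotation as R
s=sensors.read_state();M=R.from_quat(s['eef_rot']).as_matrix();p=np.array(s['ee_pos'])
a=list(map(float,sys.argv[1:]));yw=np.degrees(np.arctan2(M[1,1],M[0,1]))
d=(a[3]-yw+90)%180-90
print('t',round(s['time'],2),'p',p.round(4),'yaw',yw.round(1),'F',np.round(s['ft_force'],1),'w',round(s['width'],4),'grip',s['grip_force'])
print('units',(M.T@(np.array(a[:3])-p)/.03).round(2),'turn',round(-d/8,2))
E
python3 -m crank '[[[-1,-0.26,0],0],[[-1,-0.26,0],0],[[-1,-0.26,0],0],[[-1,-0.26,0],0],[[-1,-0.26,0],0],[[-1,-0.26,0],0],[[-1,-0.26,0],0],[[-1,-0.26,0],0],[[-1,-0.26,0],0],[[-1,-0.26,0],0],[[-1,-0.26,0],0],[[-1,-0.26,0],0]]' 0.7
python3 w.py 0.578 0.309 0.16 74.6
```

```text
time: 1.65
ee_pos: [0.5496, 0.3318, 0.2222]
eef_rot: [0.214, 0.977, -0.0, -0.0]
ft_force: [1.0, 0.0, 0.5]
width: 0.0607
grip_force: 0.0
t 1.65 p [0.5496 0.3318 0.2222] yaw 65.3 F [1.  0.  0.5] w 0.0607 grip 0.0
units [-1.18 -0.29  2.07] turn -1.16
```

```bash
python3 -m crank '[[[-0.6,-0.15,1],0],[[-0.58,-0.14,1],0],[[0,0,0],-0.6],[[0,0,0],-0.56],[[0,0,0],0]]'
python3 w.py 0.578 0.309 0.016 74.6
python3 - <<'E'
from h import *
a=vision.camera('wrist');cv2.imwrite('pics/w1.png',a[:,:,::-1])
E
```

```text
time: 2.28
ee_pos: [0.5774, 0.3098, 0.1622]
eef_rot: [0.134, 0.991, -0.0, -0.0]
ft_force: [-0.5, 0.3, 0.5]
width: 0.0611
grip_force: 0.0
t 2.27 p [0.5774 0.3098 0.1622] yaw 74.6 F [-0.5  0.3  0.5] w 0.0611 grip 0.0
units [-0.03 -0.02  4.87] turn -0.0
```

View pics/w1.png

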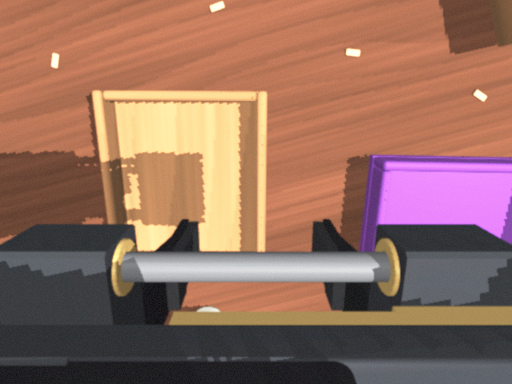

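The wrist view shows the tray's -x wall at u≈258–267, between the fingers (centre u≈255). The purple tray starts at u≈372, about 100 mm away, so the descent is clear.

```bash
python3 -m crank '[[[0,0,1],0],[[0,0,1],0],[[0,0,1],0],[[0,0,1],0],[[0,0,0.5],0],[[0,0,0.3],0],[[0,0,0],0]]'
python3 -m crank '[[[0,0,0],0],[[0,0,0],0],[[0,0,0],0],[[0,0,0],0],[[0,0,0],0]]' 0 15
python3 w.py 0.578 0.309 0.016 74.6
```

```text
time: 3.2
ee_pos: [0.5776, 0.3099, 0.0187]
eef_rot: [0.134, 0.991, 0.0, 0.0]
ft_force: [-0.3, 0.1, 0.5]
width: 0.0603
grip_force: 0.0
time: 3.82
ee_pos: [0.5776, 0.3099, 0.0186]
eef_rot: [0.134, 0.991, 0.0, 0.0]
ft_force: [0.6, 0.5, 0.5]
width: 0.0187
grip_force: 2.0
t 3.83 p [0.5776 0.3099 0.0186] yaw 74.6 F [0.6 0.5 0.5] w 0.0187 grip 1.9999368488788605
units [-0.02 -0.03  0.09] turn -0.0
```

```bash
python3 -m crank '[[[0,0,0],0],[[0,0,0],0],[[0,0,0],0]]' 0 30
python3 w.py 0.555 0.0763 0.0186 81.4
```

```text
time: 4.2
ee_pos: [0.5775, 0.3103, 0.0186]
eef_rot: [0.134, 0.991, 0.0, -0.0]
ft_force: [0.2, 2.6, -0.4]
width: 0.0088
grip_force: 30.0
t 4.2 p [0.5775 0.3103 0.0186] yaw 74.6 F [ 0.2  2.6 -0.4] w 0.0088 grip 29.999848008155823
units [-1.35 -7.72 -0.01] turn -0.85
```

```bash
python3 -m crank '[[[-0.13,-0.3,0],0],[[-0.13,-0.6,0],0],[[-0.14,-0.7,0],0],[[-0.14,-0.7,0],0],[[-0.14,-0.7,0],0],[[-0.14,-0.7,0],0],[[-0.14,-0.7,0],0],[[-0.14,-0.7,0],0],[[-0.14,-0.6,0],0],[[-0.11,-0.5,0],0],[[0,-0.4,0],0],[[0,0,0],0]]'
python3 -m crank '[[[0,0,0],-0.25],[[0,0,0],-0.3],[[0,0,0],-0.3],[[0,0,0],0]]'
python3 w.py 0.555 0.0763 0.0186 81.4
python3 - <<'E'
from h import *
a=vision.camera('top')
c=a[125:225,180:380][:,:,::-1];cv2.imwrite('pics/crop2.png',cv2.resize(c,(800,400),interpolation=2))
E
```

```text
time: 5.7
ee_pos: [0.5638, 0.1061, 0.0185]
eef_rot: [0.135, 0.991, -0.001, -0.0]
ft_force: [-0.8, -4.7, 1.2]
width: 0.009
grip_force: 30.0
time: 6.2
ee_pos: [0.5636, 0.1092, 0.0186]
eef_rot: [0.074, 0.997, 0.0, -0.0]
ft_force: [-3.4, 1.1, 4.2]
width: 0.0092
grip_force: 30.0
t 6.2 p [0.5636 0.1092 0.0186] yaw 81.5 F [-3.4  1.1  4.2] w 0.0092 grip 30.018330216407776
units [ 0.12 -1.13 -0.  ] turn 0.01
```

View pics/crop2.png

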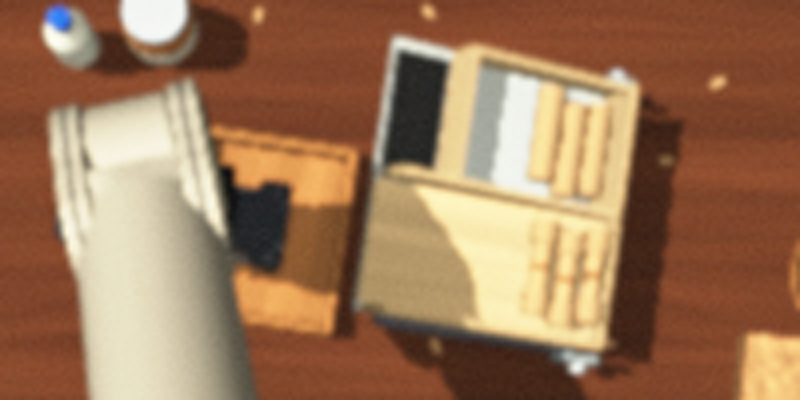

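The tray followed squarely: its front rim corners are at (357,152) and (333,332), parallel to the tipper's edge. I'll close the remaining gap and measure.

```bash
python3 - <<'E'
from h import *
m=vision.camera_model('top')
A,B=[ray(m,180+u/4,125+v/4,.038)[:2] for u,v in [(357,152),(333,332)]]
x=np.array([-.149,-.989]);y=np.array([.989,-.149]);o=np.array([.576,-.156])
for p in(A,B,(A+B)/2): print((p-o)@x,(p-o)@y)
E
python3 -m crank '[[[0.04,-0.4,0],0],[[0.04,-0.4,0],0],[[0.04,-0.33,0],0],[[0,0,0],0],[[0,0,0],0]]'
python3 w.py 0.555 0.0763 0.0186 81.4
```

```text
-0.11303000743189022 0.031093674615581757
-0.1105315410574012 -0.13219758879076055
-0.11178077424464572 -0.05055195708758939
time: 6.88
ee_pos: [0.5553, 0.0734, 0.0185]
eef_rot: [0.076, 0.997, -0.001, -0.0]
ft_force: [-0.7, -4.2, 1.8]
width: 0.0087
grip_force: 30.0
t 6.88 p [0.5553 0.0734 0.0185] yaw 81.3 F [-0.7 -4.2  1.8] w 0.0087 grip 30.002732276916504
units [ 0.02  0.09 -0.  ] turn -0.01
```

```bash
python3 -m crank '[[[0,0,0],0],[[0,0,0],0],[[0,0,0],0],[[0,0,0],0]]' 0.4 
python3 -m crank '[[[0,0,-0.4],0],[[0,0,-1],0],[[0,0,-1],0],[[0,0,-1],0],[[0,0,-1],0],[[0,0,-1],0],[[0,0,-1],0],[[0,0,0],0]]'
python3 w.py 0.6424 -0.0911 0.21 -8.6
python3 -c "
from h import *
print(np.round(sensors.read_state()['joint_positions'],2))"
```

```text
time: 7.38
ee_pos: [0.5553, 0.0755, 0.0185]
eef_rot: [0.075, 0.997, 0.0, -0.0]
ft_force: [-0.6, 0.2, 0.7]
width: 0.0333
grip_force: 0.0
time: 8.38
ee_pos: [0.5566, 0.0754, 0.2139]
eef_rot: [0.075, 0.997, 0.001, 0.002]
ft_force: [0.6, -1.1, 0.0]
width: 0.035
grip_force: 0.0
t 8.38 p [0.5566 0.0754 0.2139] yaw 81.4 F [ 0.6 -1.1  0. ] w 0.035 grip 0.0
units [-3.66 -5.06  0.14] turn 11.25
[-0.35  0.19  0.15  1.66 -0.03  1.29  1.23]
```

```bash
python3 -m crank '[[[-0.6,-0.84,0],0],[[-0.6,-0.84,0],0],[[-0.6,-0.84,0],0],[[-0.6,-0.84,0],0],[[-0.6,-0.84,0],0],[[-0.6,-0.84,0],0],[[0,0,0],0]]' 0 10
python3 -m crank '[[[0,0,0],0.95],[[0,0,0],0.95],[[0,0,0],0.95],[[0,0,0],0.95],[[0,0,0],0.95],[[0,0,0],0.95],[[0,0,0],0.95],[[0,0,0],0.95],[[0,0,0],0.95],[[0,0,0],0.95],[[0,0,0],0.95],[[0,0,0],0.8]]'
python3 w.py 0.6424 -0.0911 0.145 -8.6
python3 - <<'E'
from h import *
a=vision.camera('top');s=vision.camera('scene')
c=a[125:225,180:380][:,:,::-1];d=s[130:280,150:450][:,:,::-1];cv2.imwrite('pics/c3.png',np.vstack([cv2.resize(c,(600,300),interpolation=2),cv2.resize(d,(600,300),interpolation=2)]))
E
```

```text
time: 9.25
ee_pos: [0.6393, -0.0934, 0.2098]
eef_rot: [0.077, 0.997, -0.001, -0.001]
ft_force: [0.1, 0.6, 0.1]
width: 0.0002
grip_force: 0.0
time: 10.75
ee_pos: [0.6391, -0.0892, 0.2102]
eef_rot: [0.759, 0.651, 0.0, -0.001]
ft_force: [-0.1, -0.4, 0.0]
width: 0.0004
grip_force: 0.0
t 10.75 p [ 0.6391 -0.0892  0.2102] yaw -8.8 F [-0.1 -0.4  0. ] w 0.0004 grip 0.0
units [-0.05  0.12  2.17] turn -0.02
```

View pics/c3.png

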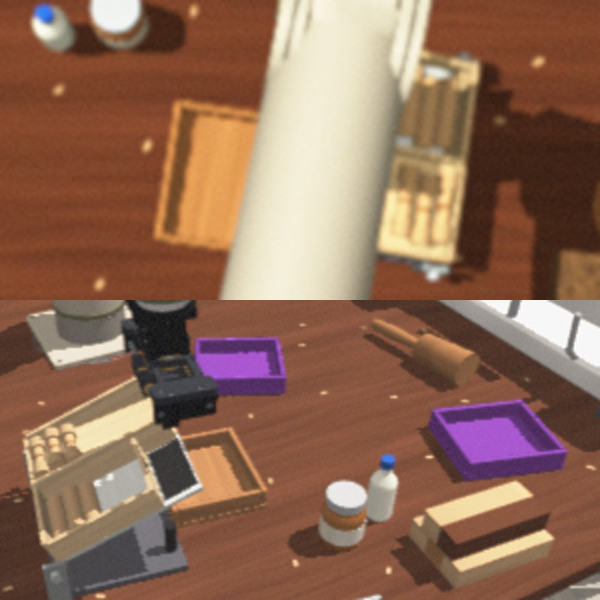

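The tray stands squarely at the foot, with its back rim corners at (175,102) and (157,240) in the upper crop. The gripper is above the tread, so I'll press down slowly along the arc.

```bash
python3 -m crank '[[[-0.03,0.06,0.7],0],[[-0.02,0.06,0.7],0],[[0,0,0.4],0],[[0,0,0.2],0],[[0,0,0.2],0],[[0.04,0,0.2],0],[[0.04,0,0.2],0],[[0.04,0,0.2],0]]'
python3 w.py 0.6448 -0.0753 0.068 -8.6
```

```text
time: 11.85
ee_pos: [0.6444, -0.0879, 0.1276]
eef_rot: [0.758, 0.652, 0.001, 0.0]
ft_force: [-0.7, 2.1, 7.3]
width: 0.0006
grip_force: 3.0
t 11.85 p [ 0.6444 -0.0879  0.1276] yaw -8.6 F [-0.7  2.1  7.3] w 0.0006 grip 3.011416978915804
units [ 0.41 -0.05  1.99] turn 0.01
```

```bash
python3 -m crank '[[[0.04,0,0.2],0],[[0.04,0,0.2],0],[[0.04,0,0.2],0],[[0.04,0,0.2],0],[[0.04,0,0.2],0],[[0.04,0,0.2],0],[[0.04,0,0.2],0],[[0.03,0,0.2],0],[[0.03,0,0.2],0],[[0,0,0.15],0],[[0,0,0.1],0],[[0,0,0],0]]'
python3 w.py 0.6448 -0.0753 0.068 -8.6
```

```text
time: 13.35
ee_pos: [0.6461, -0.0778, 0.068]
eef_rot: [0.758, 0.652, 0.002, 0.0]
ft_force: [-7.9, 4.1, 20.8]
width: 0.0004
grip_force: 10.8
t 13.35 p [ 0.6461 -0.0778  0.068 ] yaw -8.6 F [-7.9  4.1 20.8] w 0.0004 grip 10.837580510415137
units [ 0.08 -0.06  0.  ] turn 0.01
```

```bash
python3 -m crank '[[[0,0,0],0],[[0,0,0],0],[[0,0,0],0],[[0,0,0],0],[[0,0,0],0],[[0,0,0],0],[[0,0,0],0],[[0,0,0],0],[[0,0,0],0],[[0,0,0],0],[[0,0,0],0],[[0,0,0],0]]'
python3 -m crank '[[[0,0,0],0],[[0,0,0],0],[[0,0,0],0],[[0,0,0],0],[[0,0,0],0],[[0,0,0],0],[[0,0,0],0],[[0,0,0],0],[[0,0,0],0],[[0,0,0],0],[[0,0,0],0],[[0,0,0],0]]'
python3 - <<'E'
from h import *
a=vision.camera('wrist');s=vision.camera('scene')
d=s[130:280,150:450][:,:,::-1];cv2.imwrite('pics/c4.png',np.vstack([cv2.resize(a[:,:,::-1],(400,300),interpolation=3),cv2.resize(d,(600,300),interpolation=2)[:,:400]]))
E
```

```text
time: 14.85
ee_pos: [0.6461, -0.0778, 0.068]
eef_rot: [0.758, 0.652, 0.002, 0.0]
ft_force: [-6.8, 3.8, 22.0]
width: 0.0002
grip_force: 10.9
time: 16.35
ee_pos: [0.6462, -0.0778, 0.0681]
eef_rot: [0.758, 0.652, 0.002, 0.0]
ft_force: [-7.7, 3.0, 21.6]
width: 0.0008
grip_force: 10.9
```

View pics/c4.png

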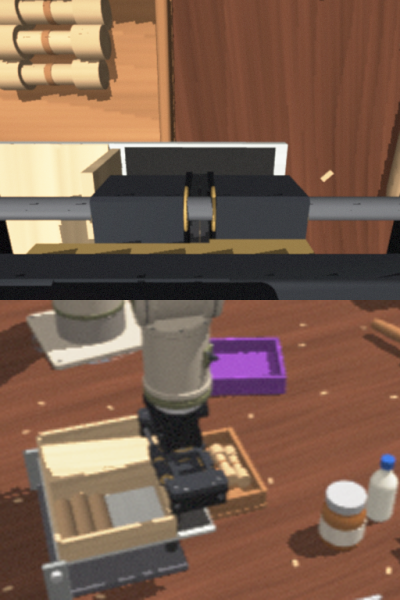

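All three bobbins lie in the tray (upper view, around (50,45)), and the dowels are still in the closed bay. I'll let the platform up slowly, back along the arc.

```bash
python3 -m crank '[[[0,0,-0.2],0],[[-0.03,0,-0.2],0],[[-0.04,0,-0.2],0],[[-0.04,0,-0.2],0],[[-0.04,0,-0.2],0],[[-0.04,0,-0.2],0],[[-0.04,0,-0.2],0],[[-0.04,0,-0.2],0],[[-0.04,0,-0.2],0],[[-0.04,0,-0.2],0],[[-0.04,0,-0.2],0],[[-0.04,0,-0.25],0]]'
python3 -m crank '[[[0,0,-0.3],0],[[0,0,-0.4],0],[[0,0,-0.8],0],[[0,0,-0.8],0],[[0,0,-0.8],0],[[0,0,-0.8],0],[[0,0,0],0],[[0,0,0],0],[[0,0,0],0],[[0,0,0],0],[[0,0,0],0],[[0,0,0],0]]'
python3 - <<'E'
from h import *
a=vision.camera('wrist');s=vision.camera('scene')
d=s[130:280,150:450][:,:,::-1];cv2.imwrite('pics/c5.png',np.vstack([cv2.resize(a[:,:,::-1],(400,300),interpolation=3),cv2.resize(d,(600,300),interpolation=2)[:,:400]]))
E
```

```text
time: 17.95
ee_pos: [0.6424, -0.0928, 0.1386]
eef_rot: [0.758, 0.652, -0.001, -0.0]
ft_force: [0.9, -1.6, 0.7]
width: 0.0002
grip_force: 1.3
time: 19.45
ee_pos: [0.643, -0.0916, 0.2554]
eef_rot: [0.758, 0.652, -0.0, -0.0]
ft_force: [-0.8, 0.5, -0.2]
width: 0.0009
grip_force: 0.0
```

View pics/c5.png

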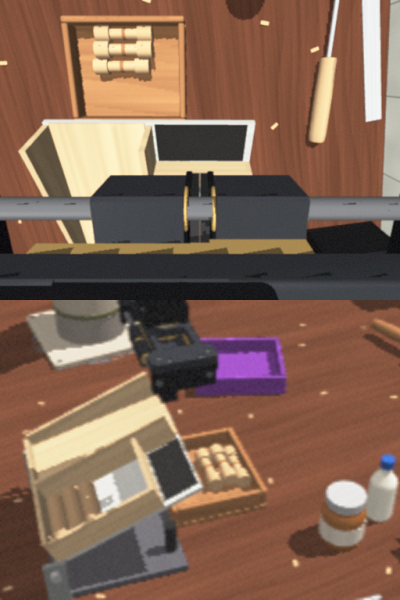

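The platform is raised again, the bobbins are at rest in the tray at about (122,50), and the dowels are in the closed bay.

```bash
python3 -c "
from bench import r
print(r.close_job())"
```

```text
the job is handed in; nothing more can be done
None
```

I handed the job in at about 19.5 s (limit 59 s): in the last pictures all three bobbins lie in the tray squarely under the mouth, the platform is back up, the dowels are in the closed bay and nothing else was touched; no verdict came back.

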